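# Set a specimen plate under the needle tester and bring the needle down on its mark

### The arm

A 7-joint arm with a two-finger parallel gripper is mounted at the origin on a cart in front of the work surface, level with it; the furniture and walls round the work are solid. World frame = base frame: x ahead of the robot, y to its left, z up, the work surface at z = 0. Lengths are in m, angles in rad, forces in N, time in s.
With the tool pointing down it reaches from about 0.4 to 0.9 m from the base axis. Payload 5.5 kg.
Tool frame: the origin (TCP) lies midway between the tips of the shut fingers; the grasp point (between the pads) lies 19 mm behind it (manip.grip_depth is the distance from the TCP to the grasp point, in m); z points along the fingers, y is the line along which they close (so a half turn about z gives the same grasp; the last joint's range is limited). The gripper opens to 92 mm and grips with 3 to 60 N. Pads are 19 mm wide; open, the fingers measure 130 mm over their backs; the gripper's body (75 mm by 190 mm) begins 47 mm behind the grasp point.
Start: joints at [1.543, 0.501, -0.427, 1.55, 0.221, 1.138, -0.21], TCP at [0.186, -0.623, 0.227] pointing down, gripper open.
Joint ranges: [-2.88, 2.88], [-0.31, 2.03], [-1.54, 1.56], [0.2, 2.42], [-1.41, 4.55], [0.19, 2.02], [-2.57, 2.57]. Speed limits (rad/s): [2.57, 2.57, 3.14, 3.14, 3.14, 3.14, 3.14].

### API

Orientations are given as a unit quaternion [x, y, z, w].
In Python, from bench import manip, effector, viewer gives the robot as it stands. Calls block until the motion is done:
- manip.move_pose(position, orientation): joint-space move of the TCP to a pose.
- manip.servo_line(position, ori=None, vel=0.15): straight line of the TCP; ori=None keeps the orientation; vel is the mean speed in m/s.
- manip.movej(angles): joint-space move.
- effector.open_jaws() and effector.close(f_grip=None): open the fingers fully, or close them until they stop; f_grip is the grip in N (None keeps the last).
- manip.sleep(seconds).
- manip.solve_ik(position, orientation): joint angles nearest the present ones, or None.
- viewer.get_image(name): name is "side" or "top" or "wrist"; returns the picture (400x640x3 uint8, red, green, blue); there is no depth.
- viewer.get_calibration(name): a dict with "vfov" (degrees; the focal length in pixels is half the picture's height over the tangent of half this angle, whatever the lens; pixels are square), "cx", "cy" (the principal point, pixels), "dist_coeffs" ([k1, k2, p1, p2, k3] as OpenCV has them; the pictures are not rectified), "eye" and "attitude" of the camera in the world. Camera axes: x right, y down, z forward; pixel columns grow to the right and rows downward; lengths in m; the calibration is good to about 2 mm. A picture is of the moment at which its call begins: read the wrist's pose just before it. get_calibration takes no time and is no camera call; for the wrist camera it gives the pose at the moment of the call.
A pose or a line that the arm cannot do raises manip.PlanningError and nothing moves.
- manip.hand_in(): hands the job in; it is judged then, once.
Readings, each from a call of its own:
- manip.current_clock(): time.
- manip.current_q(): joint angles.
- manip.current_joint_velocities(): joint speeds.
- manip.current_tau(): joint torques, N m.
- manip.current_tool_pos(): TCP position.
- manip.current_tcp_rot(): TCP orientation.
- manip.current_force(): force on the tool from outside, world axes, zero at the start.
- manip.current_wrist_torque(): the same for the moment, N m.
- manip.current_finger_gap(): finger opening in m.
- manip.current_gripper_force(): force on a finger pad.
Only numpy, scipy, OpenCV 4.12 (cv2) and the standard library are available. Lean on these libraries where they do the work, as an engineer would, in place of code of your own. Each camera call takes 0.05 s, during which the arm holds its last target. There are 200 camera calls.

### The job

Slide the specimen plate along the bench, without lifting it off, until the small ring marked on it sits centred under the point of the raised needle. Then press the tester's black knob down until the needle point rests on the plate inside the ring, and leave it there with the plate flat on the bench. Leave the bottles and the timer where they are.

Things in the scene. Friction and masses are not known exactly. Their poses are not given: they have to be found in the camera images.
- plate: Loose bare metal specimen plate, 180 long (its x) x 60 wide (its y) x 8 mm thick, 0.3 kg, lying flat on the bench with its top up. Origin: centre of its underside; +x points to the end that bears the marked ring, z up. An upright grip fin stands at the -x end. Small dark screw heads are flush in its top; only one ring is marked.
- mark (a point): Centre of the scribed black ring (10 mm inside and 14 mm outside diameter, with a centre dot and four short cross lines) on the plate's top, 55 mm from the plate's centre towards +x: plate frame (55, 0, 8) mm.
- fin (a point): Point to grip on the plate's upright fin, plate frame (-60, 0, 30) mm. The fin is 50 mm long (along plate x), 12 mm thick (along plate y) and rises from the plate's top (8 mm) to 39 mm above the bench; its ends are at plate x = -85 and -35 mm. Pinch it across its thickness from above.
- stand: Grey needle tester, fixed. Origin: on the bench straight below the needle; +x points to its foot and column (away from the robot), z up. Foot x 75 to 175, y -60 to 60, 18 mm high; column at x = 125 mm, 153 mm high; a 24 mm wide arm, underside 107 mm up, carries the round head over the origin: 34 mm across, 90 to 153 mm up. The bench below the head is free.
- needle_tip (a point): Point of the steel needle (5 mm thick, pointing straight down) under the tester's head; 40 mm above the bench at plunger 0.
- knob_top (a point): Centre of the top of the round black knob (36 mm across, 14 mm thick) on the plunger, straight above the needle; 205 mm above the bench at plunger 0. It is pushed down with closed fingertips.
- plunger (a joint): Downward travel of knob and needle in m: 0 fully raised, stop at 0.036; starts between 0 and 0.006. Some 3 to 5 N move it and it stays by friction where it is left; it has no spring. On the 8 mm plate the needle point lands at about 0.032.
- amber: Brown reagent bottle with black cap, 53 mm across, 115 mm high, standing loose on the left of the tester; origin at the centre of its underside. A bystander.
- timer: White lab timer, 62 x 68 x 20 mm, lying loose to the left of the tester; origin at the centre of its underside. A bystander.
- wash: White wash bottle with red spout, 68 x 98 x 191 mm, standing loose at the back to the right of the tester; origin at the centre of its underside. A bystander.
Things that resemble listed ones, but are neither listed nor needed, are in the scene too. Leave any red look-alike of the plate alone.

How it is judged:
On the way, in this order (a step that is already met when the one before it is completed fails the run):
1. the ring's centre lies within 5.5 mm of the line straight below the needle, needle still raised (plunger under 0.015), plate flat on the bench and still (horizontal distance between mark and needle_tip below 0.0055 m and value of joint plunger below 0.015 m and linear speed of plate below 0.01 m/s and height (world z) of plate below 0.003 m and angle between plate's own z axis and vertical below 0.03 rad), for 0.3 s.
2. the needle point has come down on the plate inside the ring (horizontal distance between mark and needle_tip below 0.0055 m and z of needle_tip in the frame of plate below 0.0105 m and value of joint plunger above 0.028 m), for 0.2 s.
At the end, for the whole second after the job is handed in: The plate lies flat and still on the bench with the ring's centre within 5.5 mm (horizontally) of the needle point, and the needle point is down on the plate's top (less than 2.5 mm above it, plunger beyond 0.028) (all of step 2 and linear speed of plate below 0.01 m/s and height (world z) of plate below 0.003 m and angle between plate's own z axis and vertical below 0.03 rad); the robot touches nothing.
It fails at once if the plate is lifted more than 15 mm off the bench, or tipped more than 0.25 rad (height (world z) of plate above 0.015 m or angle between plate's own z axis and vertical above 0.25 rad).
It fails at once if the brown bottle, the timer or the wash bottle is moved by more than 25 mm or a bottle tipped (distance of any of amber, timer, wash from where it was at the start of the episode above 0.025 m or angle between any of amber, timer, wash's own z axis and vertical above 0.3 rad).
It also fails if it takes over 48 s, if anything falls off the work surface, if the arm or the gripper's body presses on something with over 40 N, if the wrist force passes 120 N, or if a joint passes its speed limit or range.

## Working session

There is one attempt and no reset: what is moved stays moved. The work goes in short steps, each a Python script; the robot and the scene stay as the last script left them, time stands still between calls to the robot, and variables do not carry over. Pictures are saved under pics/ and viewed, at most 10 in all, crops included, and the job is handed in when it is done.

```bash
mkdir -p pics; cat > h.py <<'E'
import numpy as np, cv2
from scipy.spatial.transform import Rotation as R
from bench import manip, effector, viewer
def save(n,f):
    c=viewer.get_calibration(n); im=viewer.get_image(n); cv2.imwrite(f'pics/{f}.png',im[...,::-1]); np.save(f'pics/{f}.npy',c,allow_pickle=True); return im,c
def rot(a):
    a=np.array(a,float); return a if a.shape==(3,3) else R.from_quat(a).as_matrix()
def K(c):
    f=200/np.tan(np.radians(c['vfov'])/2); return np.array([[f,0,c['cx']],[0,f,c['cy']],[0,0,1]])
def ray(c,px):
    p=cv2.undistortPoints(np.array(px,float).reshape(-1,1,2),K(c),np.array(c['dist_coeffs'],float)).reshape(-1,2)
    return np.c_[p,np.ones(len(p))]@rot(c['attitude']).T
def plane(c,px,z):
    d=ray(c,px); e=np.array(c['eye']); return e+d*((z-e[2])/d[:,2])[:,None]
def proj(c,P):
    Rm=rot(c['attitude']); t=-Rm.T@np.array(c['eye'])
    return cv2.projectPoints(np.array(P,float).reshape(-1,1,3),cv2.Rodrigues(Rm.T)[0],t,K(c),np.array(c['dist_coeffs'],float))[0].reshape(-1,2)
E
python3 - <<'E'
from h import *
for n in('top','side'):
    im,c=save(n,n+'0'); print(n,c)
print(manip.current_clock(),manip.current_tcp_rot(),viewer.get_calibration('wrist'))
E
```

```text
top {'vfov': 49.47288305465903, 'cx': 320.87055449165825, 'cy': 197.80625575983433, 'dist_coeffs': array([-0.0300269,  0.       ,  0.       ,  0.       ,  0.       ]), 'eye': array([ 0.46078717, -0.03522173,  1.31811233]), 'attitude': array([ 0.7067705 , -0.70625018,  0.0248541 , -0.03268664])}
side {'vfov': 44.74613774479838, 'cx': 320.99686379834316, 'cy': 200.00171825159882, 'dist_coeffs': array([0.00595718, 0.        , 0.        , 0.        , 0.        ]), 'eye': array([0.07478404, 1.12998006, 0.76190917]), 'attitude': array([-0.17825315,  0.8269027 , -0.524493  ,  0.09677205])}
0.1 [ 9.89442662e-01  1.44922206e-01 -9.85108209e-05 -8.73848308e-04] {'vfov': 71.90004008923617, 'cx': 321.0000460358733, 'cy': 205.0763263522294, 'dist_coeffs': array([-0.00406352,  0.        ,  0.        ,  0.        ,  0.        ]), 'eye': array([ 0.25088706, -0.60290733,  0.38266601]), 'attitude': array([ 0.79561559, -0.59202071, -0.07771441,  0.10231219])}
```

View pics/top0.png

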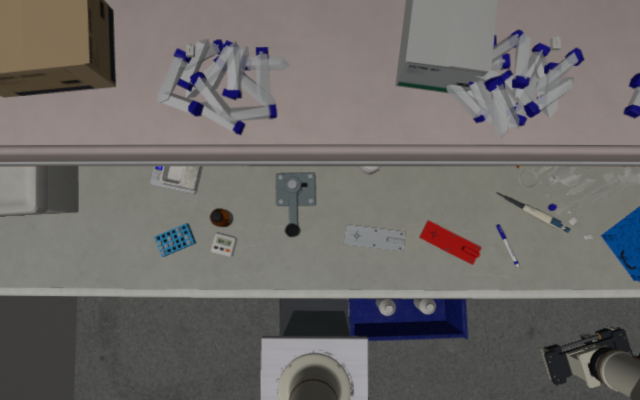

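View pics/side0.png

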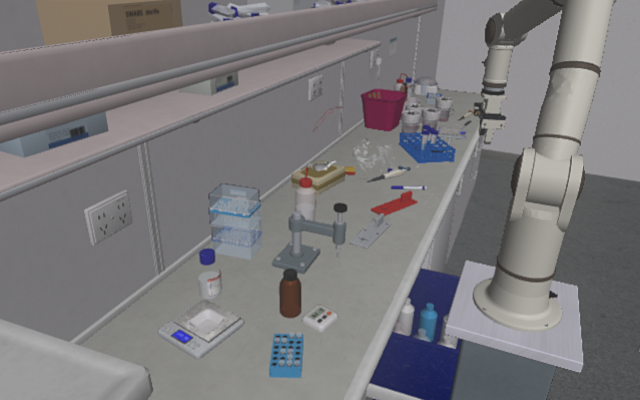

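The top view shows the tester foot near (295,188) and the knob near (292,230). The silver plate is near (375,237), with its ring at (357,236) and its fin at about (395,239). The red decoy is at (450,242). The side view agrees, with the needle under the head near (338,250).

```bash
python3 - <<'E'
from h import *
im=cv2.imread('pics/top0.png'); c=np.load('pics/top0.npy',allow_pickle=True).item()
s=cv2.imread('pics/side0.png')
a=cv2.resize(im[160:270,265:425],None,fx=5,fy=5,interpolation=cv2.INTER_CUBIC)
cv2.imwrite('pics/c1.png',a)
b=cv2.resize(s[190:280,260:400],None,fx=5.5,fy=5.5,interpolation=cv2.INTER_CUBIC)
cv2.imwrite('pics/c2.png',b)
print(plane(c,[[292,230]],.205),plane(c,[[357,236],[345,236],[405,239]],.008),plane(c,[[300,157],[300,290]],0))
E
```

```text
[[0.46888104 0.05098784 0.205     ]] [[ 0.45253374 -0.1293518   0.008     ]
 [ 0.45250164 -0.09330135  0.008     ]
 [ 0.44363128 -0.27341184  0.008     ]] [[0.6941072  0.04374189 0.        ]
 [0.290745   0.04175363 0.        ]]
```

View pics/c1.png

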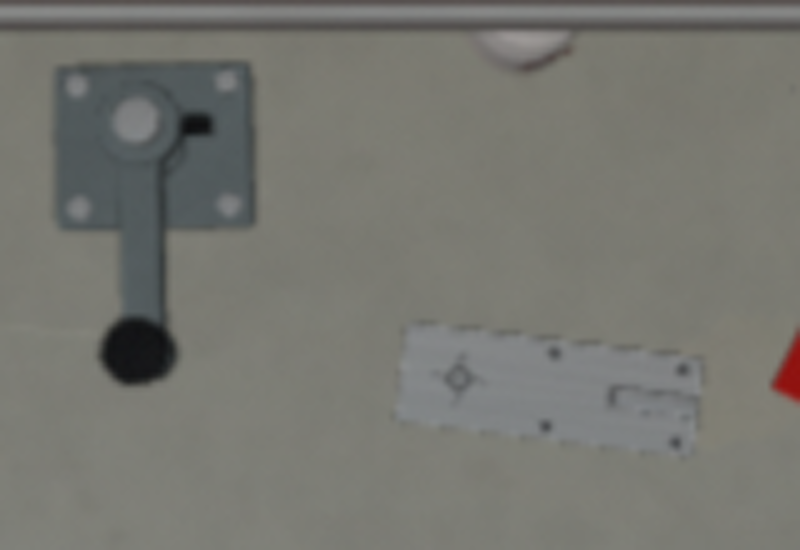

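View pics/c2.png

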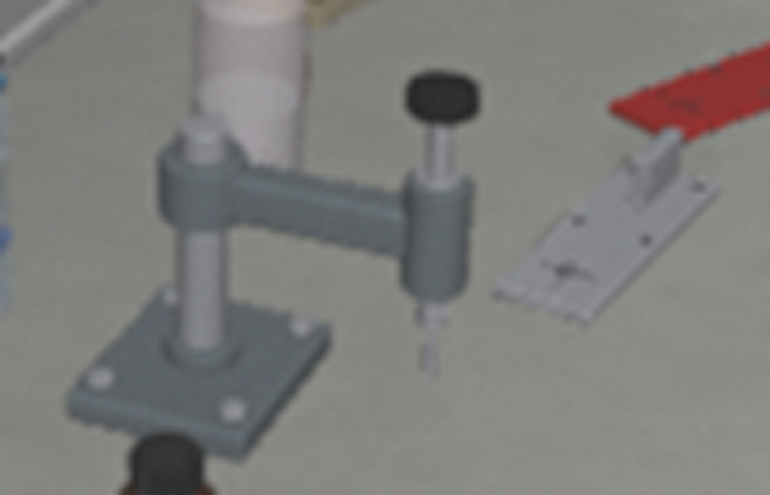

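Crop 1 has the knob at (138,350), the ring at (458,378), and the plate corners at (407,322), (703,357), (690,457) and (395,420). Crop 2 has the needle tip at (430,374), the ring at (567,269), and the knob top near (442,86).

```bash
python3 - <<'E'
from h import *
c=np.load('pics/top0.npy',allow_pickle=True).item(); s=np.load('pics/side0.npy',allow_pickle=True).item()
T=lambda p:(np.array(p)+.5)/5-.5+[265,160]
S=lambda p:(np.array(p)+.5)/5.5-.5+[260,190]
def tri(p,q):
    e1,e2=np.array(c['eye']),np.array(s['eye']); d1,d2=ray(c,[p])[0],ray(s,[q])[0]
    t=np.linalg.lstsq(np.c_[d1,-d2],e2-e1,rcond=None)[0]; a,b=e1+t[0]*d1,e2+t[1]*d2
    return (a+b)/2,np.linalg.norm(a-b)
print('knob',tri(T([138,350]),S([442,86])))
print('ring',tri(T([458,378]),S([567,269])))
r=plane(c,T([[458,378]]),.008); print('ring top',r,'ring side',plane(s,S([[567,269]]),.008))
for z in(.199,.205): print('knob top',z,plane(c,T([[138,350]]),z),plane(s,S([[442,86]]),z))
for z in(.034,.040): print('tip side',z,plane(s,S([[430,374]]),z))
k=plane(c,T([[407,322],[703,357],[690,457],[395,420]]),.008); print(k,np.linalg.norm(k-np.roll(k,-1,0),axis=1),k.mean(0))
d=(k[0]+k[3]-k[1]-k[2]); print('yaw',np.degrees(np.arctan2(d[1],d[0])))
f=plane(s,S([[680,130],[625,165]]),.039);print('fin top ends side',f)
w=viewer.get_calibration('wrist'); A=rot(manip.current_tcp_rot()); p=manip.current_tool_pos()
print('cam in tool',A.T@(np.array(w['eye'])-p)); print(A.T@rot(w['attitude']))
for x in (r[0],): 
  for sg in(1,-1):
    pass
E
```

```text
knob (array([0.46994199, 0.05087844, 0.19983032]), np.float64(7.88505642171763e-06))
ring (array([ 0.45495268, -0.1268035 ,  0.01017717]), np.float64(3.103497325842808e-05))
ring top [[ 0.45492816 -0.12696069  0.008     ]] ring side [[ 0.45606835 -0.13043802  0.008     ]]
knob top 0.199 [[0.46995251 0.05094368 0.199     ]] [[0.47052191 0.04928331 0.199     ]]
knob top 0.205 [[0.46990337 0.05048171 0.205     ]] [[0.46630377 0.06080237 0.205     ]]
tip side 0.034 [[0.47115466 0.04455557 0.034     ]]
tip side 0.04 [[0.46788746 0.05350249 0.04      ]]
[[ 0.48852505 -0.09642341  0.008     ]
 [ 0.4675931  -0.27433817  0.008     ]
 [ 0.40780623 -0.26574315  0.008     ]
 [ 0.42975908 -0.0890319   0.008     ]] [0.17914186 0.06040152 0.17806963 0.05922899] [ 0.44842087 -0.18138416  0.008     ]
yaw 83.10472347573244
fin top ends side [[ 0.43328003 -0.26593745  0.039     ]
 [ 0.44918314 -0.20821571  0.039     ]]
cam in tool [ 6.75288312e-02 -1.16140151e-04 -1.56885219e-01]
[[ 1.67101645e-04 -9.66973453e-01 -2.54877054e-01]
 [ 9.99999696e-01  3.55780626e-04 -6.94173225e-04]
 [ 7.61927398e-04 -2.54876860e-01  9.66973219e-01]]
```

```bash
cat >> h.py <<'E'
def down(deg):
    a=np.radians(deg); c,s=np.cos(a),np.sin(a)
    return R.from_matrix(np.array([[c,s,0],[s,-c,0],[0,0,-1.]])).as_quat()
E
python3 - <<'E'
from h import *
F=np.array([.4412,-.2410]); D=np.array([.015,.1776])
for y in(-96.9,83.1):
    for p in((*F,.15),(*F,.011),(*(F+D),.011),(*(F+D),.2)):
        q=manip.solve_ik(p,down(y)); print(y,p,None if q is None else np.round(q,2))
for y in(-96.9,-60,0,60,90): q=manip.solve_ik((.47,.0505,.24),down(y)); print(y,None if q is None else np.round(q,2))
E
```

```text
-96.9 (np.float64(0.4412), np.float64(-0.241), 0.15) [-0.43  0.55  1.14  2.02 -0.62  0.96 -2.24]
-96.9 (np.float64(0.4412), np.float64(-0.241), 0.011) [ 0.21  0.56  0.28  2.07 -0.29  0.55 -2.56]
-96.9 (np.float64(0.4562), np.float64(-0.06339999999999998), 0.011) [-0.48  0.6   0.68  2.18 -0.7   0.59 -2.54]
-96.9 (np.float64(0.4562), np.float64(-0.06339999999999998), 0.2) [-1.04  0.54  1.44  2.08 -0.62  1.08 -2.55]
83.1 (np.float64(0.4412), np.float64(-0.241), 0.15) [ 1.16  0.44 -0.87  1.98  0.42  0.92 -0.05]
83.1 (np.float64(0.4412), np.float64(-0.241), 0.011) [ 1.    0.65 -0.68  2.04  0.66  0.67 -0.24]
83.1 (np.float64(0.4562), np.float64(-0.06339999999999998), 0.011) [ 0.68  0.62 -0.72  2.14  0.7   0.63 -0.66]
83.1 (np.float64(0.4562), np.float64(-0.06339999999999998), 0.2) [ 1.1   0.39 -1.21  2.02  0.43  1.02 -0.44]
-96.9 [ 0.91  0.38 -1.29  1.95  0.41  1.11  2.47]
-60 [-1.15  0.25  1.14  2.   -0.26  1.05 -2.5 ]
0 [ 0.83  0.31 -1.15  1.95  0.32  1.08 -2.03]
60 [ 0.77  0.28 -1.07  1.95  0.28  1.07 -0.95]
90 [ 0.73  0.26 -1.02  1.95  0.25  1.06 -0.4 ]
```

```bash
python3 - <<'E'
from h import *
o=down(83.1); F=[.4398,-.2529]
manip.move_pose((*F,.12),o); im,c=save('wrist','w1'); 
print(manip.current_clock(),manip.current_tool_pos()); print(proj(c,[[.455,-.127,.008],[.4484,-.1814,.008],[.4398,-.2529,.039],[.47,.0505,.035]]))
E
```

```text
1.8333 [ 0.43948794 -0.25485443  0.12013744]
[[ 321.44219746   61.83642229]
 [ 321.59150978  125.96825495]
 [ 321.94284987  208.80692692]
 [ 310.5741109  -255.45090207]]
```

View pics/w1.png

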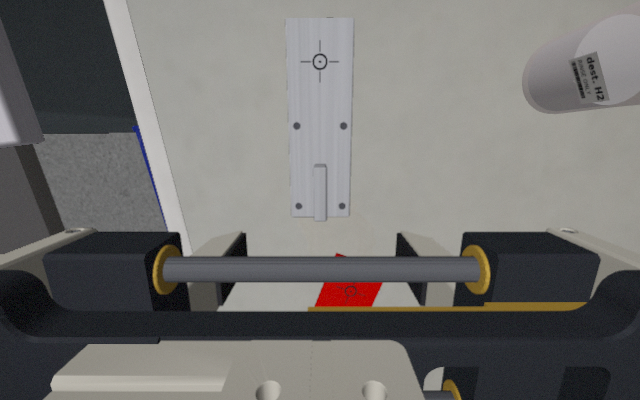

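The wrist view shows the ring at (320,61), less than 1.5 px from its predicted position, and the fin at about x=320, rows 165–220, in line with the gripper. I'll grasp it.

```bash
python3 - <<'E'
from h import *
o=down(83.1); F=[.4398,-.2529]
manip.servo_line((*F,.05),o); manip.servo_line((*F,.013),o,vel=.05); manip.sleep(.2); print(manip.current_tool_pos(),manip.current_force())
effector.close(20); manip.sleep(.2); print(manip.current_clock(),manip.current_tool_pos(),manip.current_finger_gap(),manip.current_force())
im,c=save('wrist','w2'); t,ct=save('top','t2')
print(proj(c,[[.455,-.127,.008]]),proj(ct,[[.455,-.127,.008]]))
# ring centre in wrist view: dark blob near prediction
g=cv2.cvtColor(im,cv2.COLOR_RGB2GRAY); p=proj(c,[[.455,-.127,.008]])[0].astype(int)
x0,y0=p[0]-40,max(p[1]-40,0); roi=g[y0:p[1]+40,x0:p[0]+40]; m=(roi<90).astype(np.uint8)
n,l,st,ce=cv2.connectedComponentsWithStats(m)
for i in range(1,n):
    if st[i,4]>20: print(st[i],ce[i]+[x0,y0],plane(c,[st[i,:2]+(st[i,2:4]-1)/2+[x0,y0]],.008))
a=np.hstack([cv2.resize(im[:200,160:480],None,fx=1.25,fy=1.25),cv2.resize(t[200:264,300:428],(400,250),interpolation=cv2.INTER_CUBIC)[:250]]); cv2.imwrite('pics/c3.png',a[...,::-1])
E
```

```text
[ 0.44000139 -0.25306707  0.0132809 ] [ 0.24918254 -0.02857875 -0.10604791]
4.95 [ 0.439641   -0.25290917  0.01298931] 0.01155955157317997 [-1.5979097  -0.01251328  0.7116253 ]
[[322.84299648  14.75643891]] [[356.21296362 235.17603292]]
[ 26   0  25  30 213] [320.03755869  13.93896714] [[ 0.45356182 -0.12670933  0.008     ]]
[ 6 14 17  2 34] [296.   14.5] [[ 0.44130486 -0.12522376  0.008     ]]
[54 14 17  2 34] [344.   14.5] [[ 0.46581853 -0.12818951  0.008     ]]
```

View pics/c3.png

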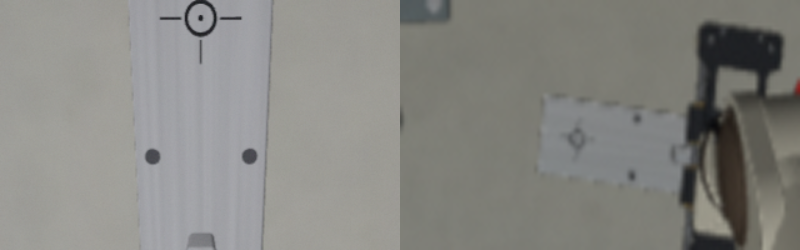

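In the wrist view the ring is at (320,14.5). In the top crop it is at (577,138), about (356.3,235) in the full picture. Both put it at about (.4545,-.127), and the fin is firmly held with an 11.6 mm gap. Next I slide the plate to the needle.

```bash
python3 - <<'E'
from h import *
o=manip.current_tcp_rot(); F=np.array([.4398,-.2529]); G=F+[.0155,.1776]
manip.servo_line((*G,.013),o,vel=.07); manip.sleep(.4); print(manip.current_clock(),manip.current_tool_pos(),manip.current_force())
im,c=save('wrist','w3'); s,cs=save('side','s3')
p=[[.47,.0506,z] for z in(.008,.034,.04)]; print(proj(c,p),proj(cs,p))
a=cv2.resize(im[:110,220:420],(800,440)); b=cv2.resize(s[215:285,300:380],None,fx=6,fy=6,interpolation=cv2.INTER_CUBIC)
b=cv2.resize(s[215:295,280:400],(800,533),interpolation=cv2.INTER_CUBIC)
cv2.imwrite('pics/c4.png',b[...,::-1]); cv2.imwrite('pics/c5.png',a[...,::-1])
E
```

```text
8.15 [ 0.45529834 -0.07543964  0.01299346] [ 0.26226393 -0.48144306 -2.41628303]
[[321.52561123  14.64584186]
 [321.61057718 -10.71347   ]
 [321.63564151 -18.19382773]] [[336.97507118 266.63299886]
 [337.35949017 258.74369326]
 [337.44911521 256.90452617]]
```

View pics/c4.png

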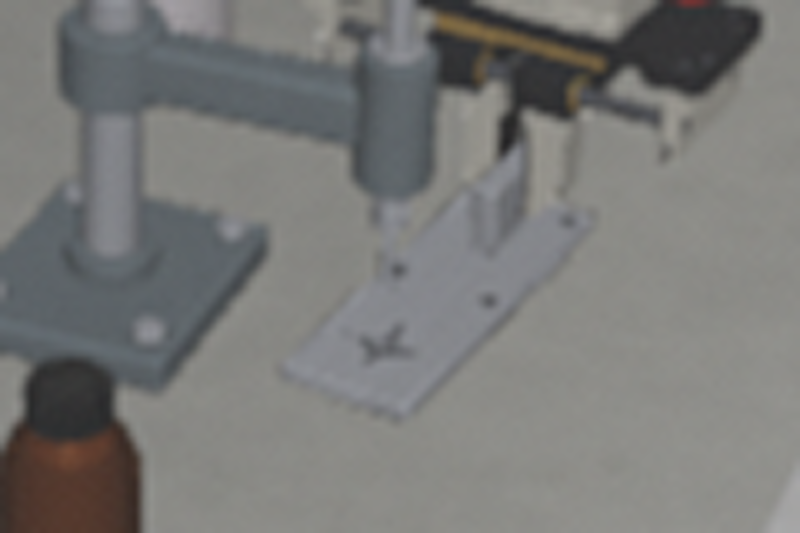

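View pics/c5.png

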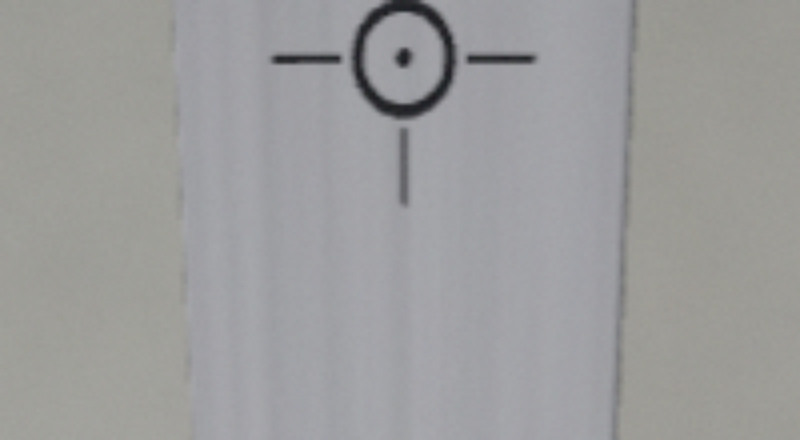

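In the side crop the ring is at (385,345), about (337.3,266.3) in the full picture, and the needle tip is at (391,280), about (338.2,256.6). The lateral offset is about 1 mm, but depth depends on the unknown plunger value. The wrist crop shows the ring where it was predicted. I'll release the fin and look at the tip and ring obliquely from close by, in two views.

```bash
cat >> h.py <<'E'
def oblique(N,yaw,tilt=30,back=.15,h=.25):
    """tool pose putting the wrist camera `back` before point N (xy) at height h, looking on"""
    A=rot(down(yaw))@R.from_euler('y',tilt,degrees=True).as_matrix()
    if A[2,0]<0: A=rot(down(yaw))@R.from_euler('y',-tilt,degrees=True).as_matrix()
    d=np.array([np.cos(np.radians(yaw)),np.sin(np.radians(yaw)),0])
    cam=np.array([*N,0])-back*d+[0,0,h]
    return cam-A@np.array([.0675,0,-.157]),R.from_matrix(A).as_quat()
E
python3 - <<'E'
from h import *
N=[.47,.0506]; p=manip.current_tool_pos(); 
a=oblique(N,83.1); b=oblique(N,45,h=.26); print(a,b,manip.solve_ik(*a),manip.solve_ik(*b))
effector.open_jaws(); manip.servo_line((p[0],p[1],.10),vel=.12)
out=[]
for i,v in enumerate((a,b)):
    try: manip.move_pose(*v)
    except manip.PlanningError as e: print(i,e); continue
    manip.sleep(.25); im,c=save('wrist',f'o{i}'); q=proj(c,[[*N,.008],[*N,.034],[*N,.04]]); print(i,manip.current_tool_pos(),q)
    u,w=q.mean(0).astype(int); u0,w0=max(u-50,0),max(w-70,0); print('crop',u0,w0)
    out.append(cv2.resize(im[w0:w0+140,u0:u0+100],(400,560),interpolation=cv2.INTER_CUBIC))
cv2.imwrite('pics/c6.png',np.hstack(out)[...,::-1]); print(manip.current_clock())
E
```

```text
(array([ 0.45438741, -0.07841548,  0.08028401]), array([ 0.72287686,  0.64067289,  0.19369427, -0.17166778])) (array([ 0.37810673, -0.04129327,  0.09028401]), array([ 0.8923991 ,  0.36964381,  0.23911762, -0.09904576])) [ 1.26390095  0.76762533 -1.00122988  2.02968472  0.1685233   0.78850563
  0.12440069] None
0 [ 0.45455655 -0.07697645  0.08081288] [[322.4451223  125.07620508]
 [322.60681799 109.43359663]
 [322.64887707 105.36450007]]
crop 272 43
1 the arm cannot take that pose within its joint ranges
11.3833
```

View pics/c6.png

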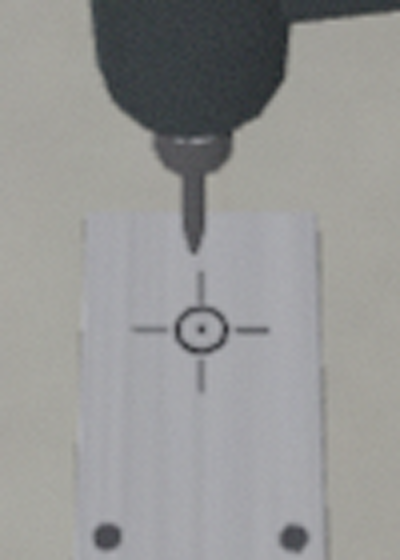

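In the oblique view the ring is at (201,329), about (321.9,124.9) in the full picture, and the needle tip is at (194,253), about (320.1,106). Together with the side view this gives a plunger near 0. The needle is about 1.8 mm towards -x and 0.5 mm towards -y of the ring centre, well inside the 5.5 mm allowed. Now I press the knob.

```bash
python3 - <<'E'
from h import *
p=manip.current_tool_pos(); N=(.4690,.0503)
manip.servo_line((p[0],p[1],.27),vel=.2); effector.close(20)
manip.move_pose((*N,.245),down(83.1)); manip.sleep(.2); f0=manip.current_force()[2]; print(manip.current_clock(),manip.current_tool_pos(),f0)
manip.servo_line((*N,.210),vel=.06)
z=.210
while z>.166:
    z-=.003 if z>.180 else .001
    manip.servo_line((*N,z),vel=.03); f=manip.current_force()[2]-f0; print(round(z,4),np.round(manip.current_tool_pos()[2],4),round(f,1))
    if f>(15 if z<.178 else 30): break
manip.sleep(.3); print(manip.current_clock(),manip.current_tool_pos(),manip.current_force())
E
```

```text
14.9833 [0.46916078 0.04822561 0.24460941] 0.7635044307997776
0.207 0.207 0.0
0.204 0.2038 -0.8
0.201 0.2009 -0.9
0.198 0.1978 0.3
0.195 0.1948 -0.8
0.192 0.1918 0.4
0.189 0.1888 -1.4
0.186 0.1858 -0.6
0.183 0.1828 0.1
0.18 0.1798 -0.8
0.179 0.1789 -0.3
0.178 0.178 -0.7
0.177 0.1769 0.1
0.176 0.1759 0.3
0.175 0.1749 -0.3
0.174 0.1739 -1.0
0.173 0.173 0.3
0.172 0.1723 4.0
0.171 0.1716 8.2
0.17 0.171 13.9
0.169 0.1705 18.2
21.2667 [0.4691477  0.0503627  0.17043191] [-5.51722275 -2.94122303 18.99445625]
```

Contact came at z = 0.173, just where the needle should land on the plate. I retreat and check.

```bash
python3 - <<'E'
from h import *
N=(.4690,.0503)
manip.servo_line((*N,.26),vel=.12)
manip.servo_line((.4546,-.10,.27),vel=.2)
manip.move_pose(*oblique([.47,.0506],83.1)); manip.sleep(.2)
im,c=save('wrist','o3'); q=proj(c,[[.4685,.05,.008]]); print(q,manip.current_clock(),manip.current_force())
u,w=q[0].astype(int); a=cv2.resize(im[w-70:w+70,u-80:u+80],(640,560),interpolation=cv2.INTER_CUBIC); cv2.imwrite('pics/c7.png',a[...,::-1])
E
```

```text
[[318.92443187 124.68137706]] 24.125 [-0.12576935 -0.19175347 -0.39855889]
```

View pics/c7.png

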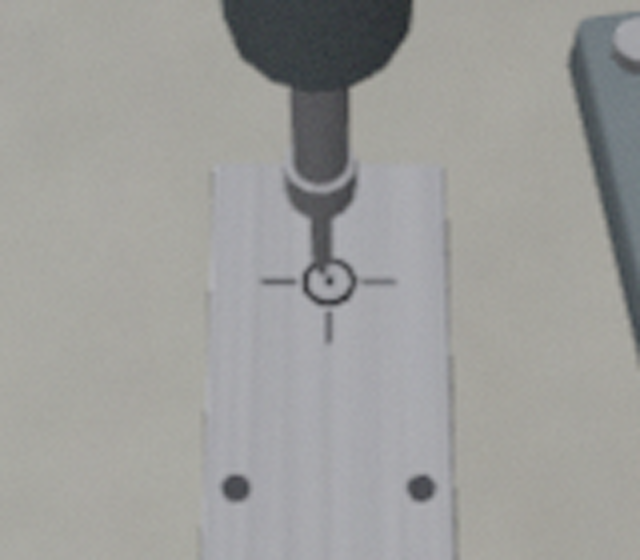

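The needle point is at (322,272) in the crop and the ring centre at (328,281). The point is on the plate inside the ring, about 3 mm from its centre, and the robot is clear of everything.

```bash
python3 -c "
from h import *
print(manip.hand_in(),manip.current_clock())"
```

```text
the job is handed in; nothing more can be done
the job is handed in; nothing more can be done
```

The job is handed in: the last picture before hand-in showed the needle point down on the plate inside the ring, about 3 mm from its centre. The robot was clear, the clock stood at about 24 s, and no verdict was returned.

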